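# Seat a keyed shaft in a pulley hub and hold it home

### The job

Take the keyed shaft with the blue square head out of the wooden rack and push it nose down into the hub of the belt pulley, feeling for the keyway by turning the shaft until its key slips in, then keep pushing against the spring inside until the shaft's flange sits fully home on the hub face. Finish still holding the shaft pressed home with the gripper (it springs back up if let go), and leave the plain shaft, oil bottle, wrench and bearing undisturbed.

Things in the scene. Friction and masses are not known exactly. Their poses are not given: they have to be found in the camera images.
- keyed_shaft: Loose steel shaft, 98 mm long, 0.25 to 0.5 kg, upright in one hole of the rack, nose down. Origin: centre of the nose's end; z up the shaft; x to the key's side. Nose cone 16 to 24 mm diameter over z 0-8 mm, shank 24 mm diameter to z = 48, flange 40 mm diameter z 48-54, blue square head 28 x 28 mm (flats square to x and y) z 54-98, to be gripped.
- key (a point): Brass key on the keyed shaft's shank at +x: 8 mm wide (y), from 24 to 46 mm above the nose end, reaching 17 mm from the axis. The point lies in it, 15 mm from the axis and 35 mm above the nose end; axes as the shaft's. Yellow paint on the head's top (its +x half) and on its +x flat marks the key's side; from above the flange hides the key.
- seat (a point): Centre of the flange's underside on the keyed shaft (48 mm above the nose end), axes as the shaft's. Fully home it lies at hub_mouth.
- hub_mouth (a point): Centre of the bore's mouth in the pulley hub's flat top face, 75 mm above the bench; z up, x as the stand's. Oiled bore 26.2 mm diameter; one keyway, 10.5 mm wide, reaching 18.5 mm from the axis, through the whole hub. The keyway's direction is NOT that of x: it lies anywhere within 0.45 rad either side of x. Out of line, the key stops on the hub face with 24 mm of shaft in the bore.
- stand: Green base plate (160 x 150 x 11 mm), fixed to the bench, that carries the pulley. Origin under the bore at bench height, z up. Pulley: aluminium hub 62 mm diameter, 75 mm high; dark rim 126 mm diameter, top 52 mm above the bench; yellow marks on hub face and rim at the keyway. It turns about the bore only stiffly (0.7 Nm). Stand's x and the shaft's x start within 1.15 rad.
- thrust_pad (a joint): Brass spring pad inside the bore, its top 39 mm below the hub face at 0; value in m grows as it is pushed down, stop at 0.012. The spring pushes up with 7 N at 0 and 0.6 N more per mm, about 12.4 N at 0.009, where the shaft's flange meets the hub face.
- rack: Plywood block fixed to the bench, 80 (x) x 190 (y) x 40 mm high, origin at the centre of its underside. Two round holes, 25.5 mm in diameter and 22 mm deep, at y = -55 and +55 mm; a shaft stands in each, its nose 18 mm above the bench. Either shaft may be in either hole.
- plain_shaft: Bystander: dark shaft without key in the rack's other hole, 90 mm long, flange 40 mm diameter, round head 28 mm diameter. Origin at its nose end.
- oil_bottle: Bystander: grey bottle, 60 mm diameter, 150 mm high. Origin at the centre of its underside.
- wrench: Bystander: steel wrench lying flat on the bench. Origin at about its middle, on the bench.
- bearing: Bystander: steel ring lying flat on the bench, 52 mm outer diameter, 15 mm high. Origin at the centre of its underside.
Things that resemble listed ones, but are neither listed nor needed, are in the scene too. Leave any pink, purple or turquoise look-alike of the keyed_shaft alone.

How it is judged:
On the way, in this order (a step that is already met when the one before it is completed fails the run):
1. the shaft's nose has entered the bore by 5 mm (z of keyed_shaft in the frame of hub_mouth below -0.005 m and horizontal distance between keyed_shaft and hub_mouth below 0.006 m).
2. the key has slipped into the keyway (30 mm of the shaft in the bore) (z of keyed_shaft in the frame of hub_mouth below -0.03 m and horizontal distance between keyed_shaft and hub_mouth below 0.004 m).
At the end, for the whole second after the job is handed in: Shaft in the hub, key in the keyway, flange within 2.5 mm of the hub face, 3 mm of the bore axis, upright within 0.07 rad; spring pad down over 6 mm; shaft at rest (under 0.02 m/s), fingers bearing on it with over 2 N (z of seat in the frame of hub_mouth between -0.004 and 0.0025 m and horizontal distance between seat and hub_mouth below 0.003 m and angle between the z axis of keyed_shaft and the z axis of hub_mouth, either way round below 0.07 rad and value of joint thrust_pad above 0.006 m and contact force between the fingers and keyed_shaft above 2 N and linear speed of keyed_shaft below 0.02 m/s); the arm keeps its last pose, push and grip.
It fails at once if the plain shaft is moved by more than 30 mm (distance of plain_shaft from where it was at the start of the episode above 0.03 m).
It fails at once if the oil bottle is moved by more than 30 mm (distance of oil_bottle from where it was at the start of the episode above 0.03 m).
It fails at once if the wrench is moved by more than 30 mm (distance of wrench from where it was at the start of the episode above 0.03 m).
It fails at once if the bearing is moved by more than 30 mm (distance of bearing from where it was at the start of the episode above 0.03 m).
It also fails if it takes over 51 s, if anything falls off the work surface, if the arm or the gripper's body presses on something with over 40 N, if the wrist force passes 120 N, or if a joint passes its speed limit or range.

### The arm

A 7-joint arm with a two-finger parallel gripper is mounted at the origin on the work surface. World frame = base frame: x ahead of the robot, y to its left, z up, the work surface at z = 0. Lengths are in m, angles in rad, forces in N, time in s.
With the tool pointing down it reaches from about 0.4 to 0.85 m from the base axis. Payload 10.4 kg.
Tool frame: the origin (TCP) lies midway between the tips of the shut fingers; the grasp point (between the pads) lies 19 mm behind it; x points along the fingers, y is the direction in which the jaws open and shut, and the axes are right-handed (so a half turn about x gives the same grasp; the last joint's range is limited). The gripper opens to 87 mm and grips with 3 to 60 N. Pads are 19 mm wide; open, the fingers measure 117 mm over their backs; the gripper's body (75 mm by 190 mm) begins 51 mm behind the grasp point.
Start: joints at [1.155, 0.332, -0.065, 1.46, 0.022, 1.35, -0.088], TCP at [0.239, -0.577, 0.223] pointing down, gripper open.
Joint ranges: [-2.6, 2.6], [-0.5, 2.12], [-1.47, 1.34], [0.16, 2.42], [-1.27, 4.41], [0.06, 2.06], [-2.6, 2.6]. Speed limits (rad/s): [2.22, 2.22, 2.79, 2.79, 3.14, 3.14, 3.14].

### API

Orientations are given as a unit quaternion [x, y, z, w].
In Python, from bench import r gives the robot as it stands.
- The arm moves only by the shell command python3 -m jog 'ROWS' [OPENING] [FORCE]. ROWS is JSON, a list of rows, each an object with "slide": the shift along the tool's x, y, z in cm, a list of three; "roll": the turn about the tool's x in degrees. A call has 1 to 5 rows; each row is the pose to reach, as a shift and turn from the pose measured when the call began, along the tool's axes at that moment; what a row does not reach only later rows make up. A row lasts 1/12 s, in which the tool goes at most 41.7 mm and 7.16 degrees, less where a joint would pass 70% of its speed; a pose out of reach is approached as far as the arm can. A call with a gripper value outside its range is refused whole. OPENING is the closure, from 0 (fully open) to 1 (shut), set as the call begins (- or left out, the last holds). The fingers move at their own pace and stop on an object; FORCE is the grip in N (left out, the last holds). Time passes only in rows, so rows that repeat a pose let the fingers close. It gives the time, the measured TCP pose, the force and the opening at its end, in the units of the state.
- r.read_state(): the state, without advancing time (a new reading comes with each control period).
- r.camera(name): name is "scene" or "top" or "wrist"; returns the picture (420x560x3 uint8, red, green, blue); there is no depth.
- r.camera_info(name): a dict with "intrinsics" (3x3 intrinsics, pixels), "k1" (the pictures are not rectified: a ray, as slopes to the right and down, at radius r is drawn at 1 + k1 r^2 times it, then the intrinsics apply), "R" (3x3) and "t" (3): a world point X has camera coordinates R X + t; the wrist camera has in their place "hand_eye" (4x4, takes a point from camera to tool coordinates, whose origin is the TCP and whose axes are the tool frame's). Camera axes: x right, y down, z forward; pixel columns grow to the right and rows downward; lengths in m; the calibration is good to about 2 mm. A picture is of the moment at which its call begins: read the wrist's pose just before it. camera_info takes no time and is no camera call.
- r.close_job(): hands the job in, once; it reports no verdict.
The state is a dict: "time": time; "joint_positions": joint angles; "joint_vel": joint speeds; "joint_torque": joint torques, N m; "ee_pos": TCP position; "eef_rot": TCP orientation; "ft_force": force on the tool from outside, world axes, zero at the start; "torque": the same for the moment, N m; "width": finger opening in m.
Only numpy, scipy, OpenCV 4.12 (cv2) and the standard library are available. Lean on these libraries where they do the work, as an engineer would, in place of code of your own. Each camera call takes 0.05 s, during which the arm holds its last target.

## Working session

There is one attempt and no reset: what is moved stays moved. The work goes in short steps, Python scripts to look and compute and a shell command to move; the robot and the scene stay as the last step left them, time stands still between calls to the robot, and variables do not carry over. Pictures are saved under pics/ and viewed, and the job is handed in when it is done.

```bash
ls; mkdir -p pics
python3 - <<'E'
from bench import r
import cv2
s=r.read_state()
for k,v in s.items(): print(k,v)
for n in("scene","top","wrist"):
    cv2.imwrite(f"pics/{n}0.png",r.camera(n)[:,:,::-1]); print(n,r.camera_info(n))
E
```

```text
pics
time 0.0
joint_positions [ 1.15542167  0.3328776  -0.06468662  1.46093612  0.02162203  1.34986043
 -0.08849932]
joint_vel [-1.93441384e-03 -1.09523219e-05  1.00058141e-03  3.16976463e-04
 -2.44240584e-06  1.04059823e-03 -5.87102029e-04]
joint_torque [-2.94484914e-05 -6.23244882e+01  2.46439775e-02 -3.89905000e+01
 -6.14896207e-02  3.95705458e-02  8.49386447e-05]
ee_pos [ 0.23905987 -0.57707122  0.2217528 ]
eef_rot [-0.69338761 -0.13845398  0.69363958 -0.13750729]
ft_force [-0.13716448 -0.36992616  0.10571543]
torque [ 0.00132378 -0.01587206  0.01795688]
width 0.08707312699560055
scene {'intrinsics': array([[432.05494623,   0.        , 278.86643496],
       [  0.        , 432.05494623, 217.36963488],
       [  0.        ,   0.        ,   1.        ]]), 'k1': -0.13458394885899327, 'R': array([[-0.8867554 ,  0.4620763 ,  0.01226231],
       [ 0.3335798 ,  0.65807547, -0.67502681],
       [-0.31998341, -0.5944932 , -0.7376913 ]]), 't': array([ 0.53914933, -0.13231019,  1.25725583])}
top {'intrinsics': array([[443.61524337,   0.        , 278.47756186],
       [  0.        , 443.61524
[... 198 characters left out ...]
0638e-02, -1.62618228e-01],
       [ 1.62591438e-01,  3.08545701e-03, -9.86688656e-01]]), 't': array([-0.03047417,  0.59234497,  1.35351141])}
wrist {'intrinsics': array([[293.52156822,   0.        , 274.46063547],
       [  0.        , 293.52156822, 204.03427456],
       [  0.        ,   0.        ,   1.        ]]), 'k1': 0.022330867465714194, 'hand_eye': array([[-8.56969044e-06, -2.92274023e-01,  9.56334615e-01,
        -1.61342073e-01],
       [ 9.99999918e-01, -3.90453350e-04, -1.10368986e-04,
         1.15994484e-03],
       [ 4.05662042e-04,  9.56334535e-01,  2.92274003e-01,
        -8.15008638e-02],
       [ 0.00000000e+00,  0.00000000e+00,  0.00000000e+00,
         1.00000000e+00]])}
```

View pics/top0.png

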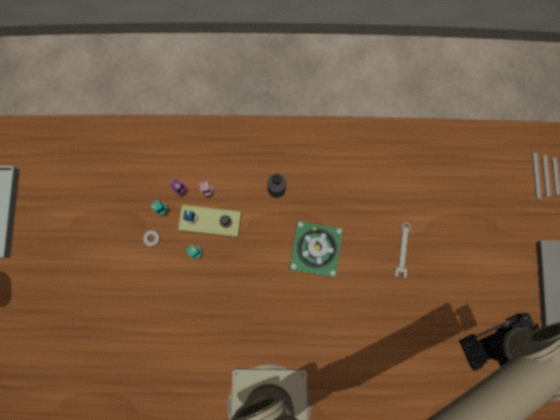

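View pics/scene0.png

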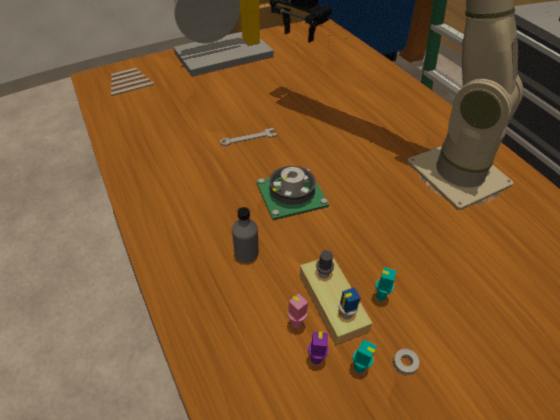

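View pics/wrist0.png

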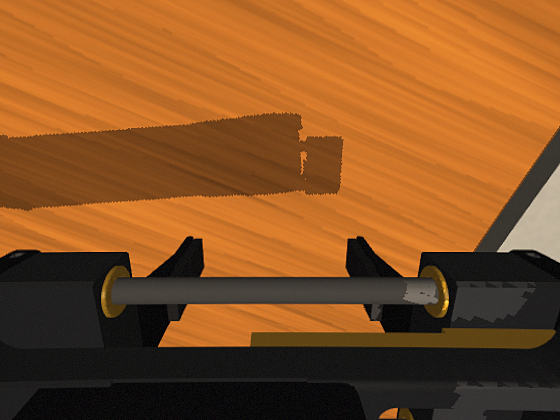

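The top view shows the rack at about (210,221). The blue head is at (189,216), the plain shaft at (225,221), the pulley at (318,247), the bottle at (277,185) and the wrench at (403,250). I'll enlarge these.

Run:
```python
import cv2
a=cv2.imread("pics/top0.png")
cv2.imwrite("pics/t_rack.png",cv2.resize(a[165:270,135:250],None,fx=6.5,fy=5.7 and 5.7,interpolation=cv2.INTER_CUBIC) if 0 else cv2.resize(a[170:270,130:255],None,fx=6,fy=6,interpolation=cv2.INTER_CUBIC))
cv2.imwrite("pics/t_stand.png",cv2.resize(a[215:280,280:350],None,fx=9,fy=9,interpolation=cv2.INTER_CUBIC))
s=cv2.imread("pics/scene0.png")
cv2.imwrite("pics/s_rack.png",cv2.resize(s[240:340,290:410],None,fx=6,fy=6,interpolation=cv2.INTER_CUBIC))
cv2.imwrite("pics/s_stand.png",cv2.resize(s[155:225,245:340],None,fx=8,fy=8,interpolation=cv2.INTER_CUBIC))
```

```text
(no output)
```

View pics/t_rack.png

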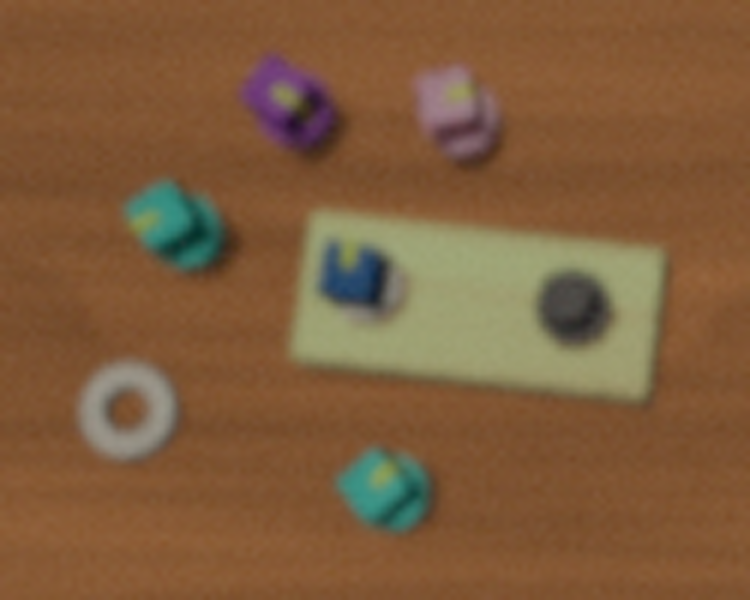

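View pics/t_stand.png

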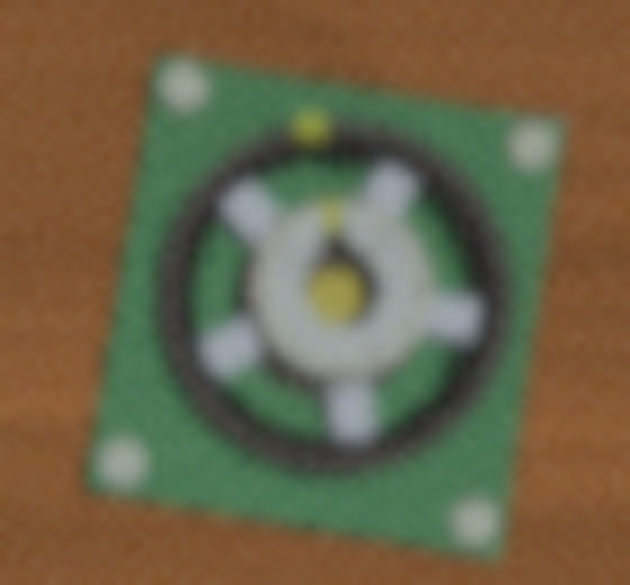

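View pics/s_rack.png

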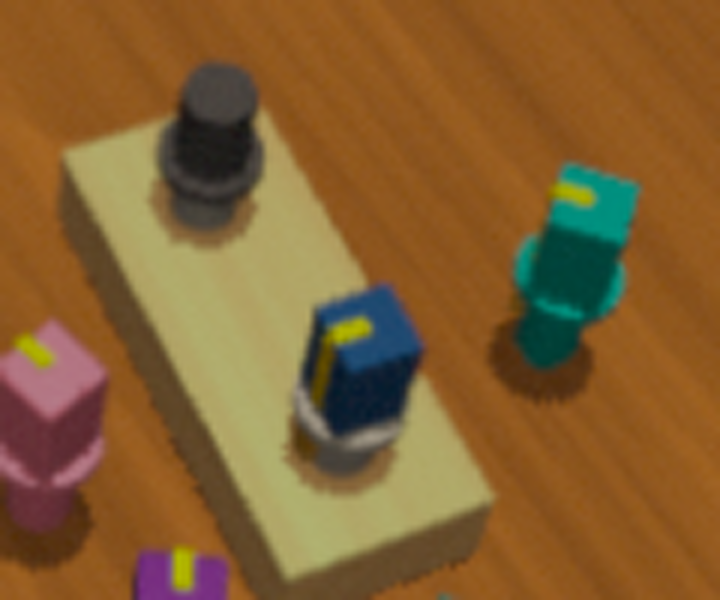

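View pics/s_stand.png

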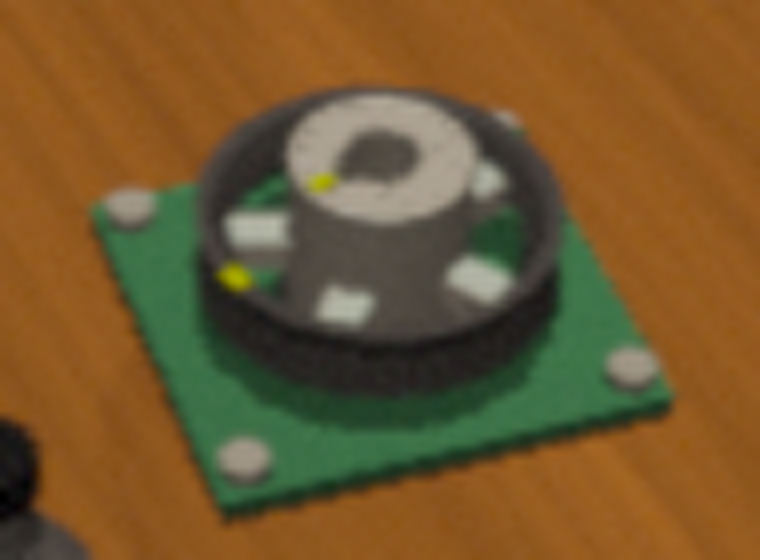

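```bash
cat > h.py <<'E'
import numpy as np, cv2
from bench import r
def ray(ci,uv):
    K=ci["intrinsics"]; d=np.array([(uv[0]-K[0,2])/K[0,0],(uv[1]-K[1,2])/K[1,1]])
    p=d.copy()
    for _ in range(20): p=d/(1+ci["k1"]*(p@p))
    return np.array([p[0],p[1],1.])
def onz(ci,uv,z):
    R,t=ci["R"],ci["t"]; o=-R.T@t; d=R.T@ray(ci,uv); return o+d*(z-o[2])/d[2]
def proj(ci,X):
    c=ci["R"]@np.asarray(X)+ci["t"]; p=c[:2]/c[2]; p=p*(1+ci["k1"]*(p@p)); K=ci["intrinsics"]
    return np.array([K[0,0]*p[0]+K[0,2],K[1,1]*p[1]+K[1,2]])
def wristci(pos,q):
    from scipy.spatial.transform import Rotation as Ro
    ci=dict(r.camera_info("wrist")); T=np.eye(4); T[:3,:3]=Ro.from_quat(q).as_matrix(); T[:3,3]=pos
    C=np.linalg.inv(T@ci["hand_eye"]); ci["R"]=C[:3,:3]; ci["t"]=C[:3,3]; return ci
def crop(uv,o,s): return [o[0]+(uv[0]+.5)/s-.5,o[1]+(uv[1]+.5)/s-.5]
E
python3 - <<'E'
from h import *
np.set_printoptions(precision=4,suppress=True)
t=r.camera_info("top");s=r.camera_info("scene")
def T(uv,z,o,k,n,c=t): print(n,onz(c,crop(uv,o,k),z))
o=(130,170)
for uv in[(328,240),(388,252),(378,308),(320,298),(352,275)]: T(uv,.116,o,6,"head")
T((350,252),.116,o,6,"paint")
for uv in[(310,212),(663,245),(648,402),(292,360)]: T(uv,.04,o,6,"rack")
T((572,302),.108,o,6,"plain")
o=(280,215)
for uv in[(158,55),(565,120),(500,555),(90,488)]: T(uv,.011,o,9,"plate")
T((340,290),.075,o,9,"hub");T((333,212),.075,o,9,"hubmark");T((311,126),.052,o,9,"rimmark")
o=(290,240)
for uv in[(318,302),(385,286),(422,345),(350,365)]: T(uv,.116,o,6,"Shead",s)
T((350,330),.116,o,6,"Spaint",s)
o=(245,155)
T((382,158),.075,o,8,"Shub",s);T((322,183),.075,o,8,"Shubmark",s);T((235,278),.052,o,8,"Srimmark",s)
for uv in[(92,210),(225,512),(668,402)]: T(uv,.011,o,8,"Splate",s)
T((277.,181),.15,(0,0),1,"bottle")
E
```

```text
head [0.5971 0.2625 0.116 ]
head [0.5913 0.2318 0.116 ]
head [0.5628 0.2356 0.116 ]
head [0.5674 0.2651 0.116 ]
head [0.5794 0.2495 0.116 ]
paint [0.5911 0.251  0.116 ]
rack [0.6256 0.2896 0.04  ]
rack [0.6101 0.1002 0.04  ]
rack [0.5261 0.1058 0.04  ]
rack [0.5457 0.2953 0.04  ]
plain [0.5684 0.1391 0.108 ]
plate [ 0.584 -0.083  0.011]
plate [ 0.5623 -0.2296  0.011 ]
plate [ 0.4067 -0.2053  0.011 ]
plate [ 0.4285 -0.06    0.011 ]
hub [ 0.4939 -0.1431  0.075 ]
hubmark [ 0.5206 -0.1407  0.075 ]
rimmark [ 0.5533 -0.1349  0.052 ]
Shead [0.5918 0.2363 0.116 ]
Shead [0.5687 0.2414 0.116 ]
Shead [0.5707 0.266  0.116 ]
Shead [0.5957 0.2613 0.116 ]
Spaint [0.5884 0.2502 0.116 ]
Shub [ 0.4944 -0.1439  0.075 ]
Shubmark [ 0.5176 -0.142   0.075 ]
Srimmark [ 0.5521 -0.1364  0.052 ]
Splate [ 0.5615 -0.2274  0.011 ]
Splate [ 0.5847 -0.0794  0.011 ]
Splate [ 0.4312 -0.0569  0.011 ]
bottle [ 0.6808 -0.017   0.15  ]
```

```bash
cat >> h.py <<'E'
from scipy.spatial.transform import Rotation as Ro
def go(target,yaw=None):
    "print slide cm (tool axes) and roll deg; yaw = desired world angle (deg) of tool y mod 180"
    s=r.read_state(); M=Ro.from_quat(s["eef_rot"]).as_matrix()
    y0=np.degrees(np.arctan2(M[1,1],M[0,1]))
    print("t",round(s["time"],2),"pos",s["ee_pos"].round(4),"toolyaw",round(y0,2),"x",M[:,0].round(4),"w",round(s["width"],4),"F",s["ft_force"].round(1),"q",s["joint_positions"].round(2))
    print("slide",(M.T@(np.array(target)-s["ee_pos"])*100).round(2))
    if yaw is not None:
        d=(yaw-y0+90)%180-90; print("roll",round(-d,2),"or",round(-d-180*np.sign(-d),2))
E
python3 -c "
from h import *
go([.5808,.2505,.22],81.5)"
```

```text
t 0.15 pos [ 0.2391 -0.5772  0.222 ] toolyaw -67.49 x [-4.e-04  9.e-04 -1.e+00] w 0.087 F [ 0.4 -0.9 -0.4] q [ 1.16  0.33 -0.06  1.46  0.02  1.35 -0.09]
slide [  0.26 -63.38 -63.25]
roll 31.01 or -148.99
```

```bash
python3 -m jog '[{"slide":[-0.5,-2.8,-2.8],"roll":6.2},{"slide":[-1,-5.6,-5.6],"roll":12.4},{"slide":[-1,-8.4,-8.4],"roll":18.6},{"slide":[-1,-11.3,-11.3],"roll":24.8},{"slide":[-1,-14.2,-14.2],"roll":31}]' 0 20; python3 -c "
from h import *
go([.5808,.2505,.22],81.5)"
```

```text
time: 0.57
ee_pos: [0.3162, -0.3897, 0.2319]
eef_rot: [-0.705, 0.054, 0.705, 0.055]
ft_force: [2.0, -1.2, 0.0]
width: 0.0868
t 0.57 pos [ 0.3162 -0.3897  0.2319] toolyaw -98.82 x [-7.e-04  9.e-04 -1.e+00] w 0.0868 F [ 2.  -1.2  0. ] q [ 0.94  0.06 -0.14  1.76  0.01  1.32 -0.93]
slide [  1.23 -67.32 -16.33]
roll -0.32 or 179.68
```

```bash
python3 -m jog '[{"slide":[0,-3.9,-0.95]},{"slide":[0,-7.8,-1.9]},{"slide":[0,-11.7,-2.85]},{"slide":[0,-15.6,-3.8]},{"slide":[0,-19.5,-4.75]}]'; python3 -m jog '[{"slide":[0,-3.9,-0.95]},{"slide":[0,-7.8,-1.9]},{"slide":[0,-11.7,-2.85]},{"slide":[0,-15.6,-3.8]},{"slide":[0,-19.5,-4.75]}]';  python3 -c "
from h import *
go([.5808,.2505,.22],81.5)"
```

```text
t 0.57 pos [ 0.3162 -0.3897  0.2319] toolyaw -98.82 x [-7.e-04  9.e-04 -1.e+00] w 0.0868 F [ 2.  -1.2  0. ] q [ 0.94  0.06 -0.14  1.76  0.01  1.32 -0.93]
slide [  1.23 -67.32 -16.33]
roll -0.32 or 179.68invalid input at $[0]: expected keys slide, roll
invalid input at $[0]: expected keys slide, roll
```

```bash
python3 -m jog '[{"slide":[0,-3.9,-0.95],"roll":0},{"slide":[0,-7.8,-1.9],"roll":0},{"slide":[0,-11.7,-2.85],"roll":0},{"slide":[0,-15.6,-3.8],"roll":0},{"slide":[0,-19.5,-4.75],"roll":0}]' ; python3 -m jog '[{"slide":[0,-3.9,-0.95],"roll":0},{"slide":[0,-7.8,-1.9],"roll":0},{"slide":[0,-11.7,-2.85],"roll":0},{"slide":[0,-15.6,-3.8],"roll":0},{"slide":[0,-19.5,-4.75],"roll":0}]';  python3 -c "
from h import *
go([.5808,.2505,.22],81.5)
cv2.imwrite('pics/w1.png',r.camera('wrist')[:,:,::-1])"
```

```text
time: 0.98
ee_pos: [0.3932, -0.2024, 0.2321]
eef_rot: [-0.705, 0.054, 0.705, 0.055]
ft_force: [1.3, 0.2, -0.9]
width: 0.0869
time: 1.4
ee_pos: [0.4703, -0.015, 0.2322]
eef_rot: [-0.705, 0.054, 0.705, 0.055]
ft_force: [0.4, -0.9, -0.3]
width: 0.0873
t 1.4 pos [ 0.4703 -0.015   0.2322] toolyaw -98.83 x [-2.e-04  2.e-04 -1.e+00] w 0.0873 F [ 0.4 -0.9 -0.3] q [ 0.53  0.02 -0.59  1.81  0.01  1.32 -1.79]
slide [  1.22 -27.94  -6.85]
roll -0.33 or 179.67
```

View pics/w1.png

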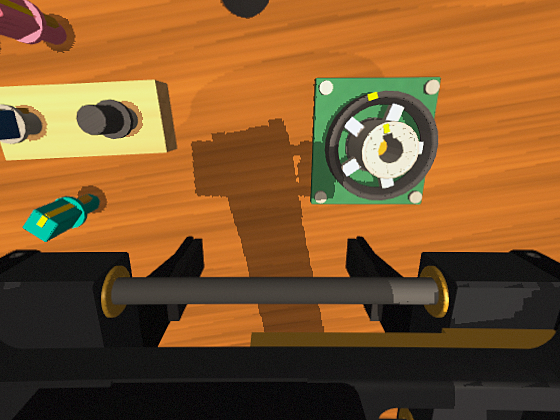

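```bash
python3 -m jog '[{"slide":[0,-3.9,-0.95],"roll":0},{"slide":[0,-7.8,-1.9],"roll":0},{"slide":[0,-11.7,-2.85],"roll":0},{"slide":[0,-15.6,-3.8],"roll":0},{"slide":[0,-19.5,-4.75],"roll":0}]' ; python3 -m jog '[{"slide":[0,-3,-0.8],"roll":0},{"slide":[0,-6,-1.5],"roll":0},{"slide":[0,-8.4,-2.1],"roll":0},{"slide":[0,-8.4,-2.1],"roll":0}]';  python3 -c "
from h import *
go([.5808,.2505,.22],81.5)
cv2.imwrite('pics/w2.png',r.camera('wrist')[:,:,::-1])
a=cv2.imread('pics/w1.png'); cv2.imwrite('pics/w1c.png',cv2.resize(a[70:210,305:445],None,fx=4.2,fy=4.2,interpolation=cv2.INTER_CUBIC))"
```

```text
time: 1.87
ee_pos: [0.5471, 0.1783, 0.2331]
eef_rot: [0.706, -0.051, -0.705, -0.053]
ft_force: [0.7, -1.3, 0.7]
width: 0.0867
time: 2.2
ee_pos: [0.5795, 0.2636, 0.2322]
eef_rot: [-0.705, 0.048, 0.706, 0.052]
ft_force: [-0.4, 1.1, 0.2]
width: 0.087
t 2.2 pos [0.5795 0.2636 0.2322] toolyaw -98.11 x [-6.e-04  6.e-03 -1.e+00] w 0.087 F [-0.4  1.1  0.2] q [ 0.04  0.45 -0.74  1.38  0.29  1.42 -2.4 ]
slide [ 1.22  1.29 -0.32]
roll 0.39 or -179.61
```

View pics/w2.png

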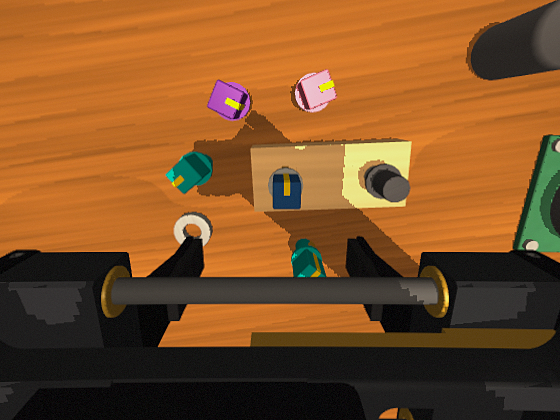

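View pics/w1c.png

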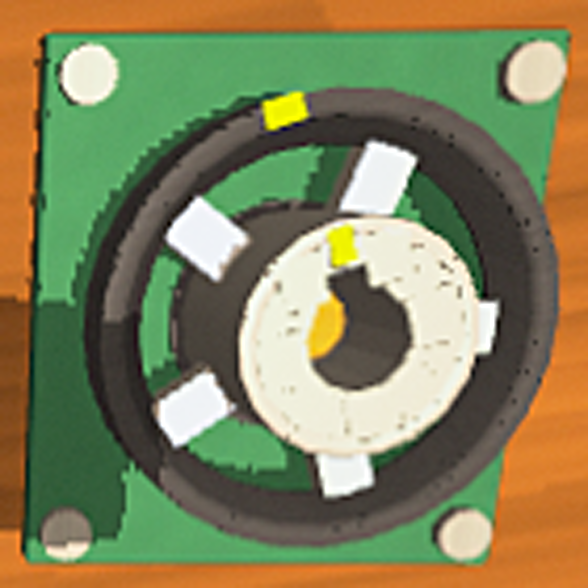

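```bash
python3 -c "
from h import *
a=cv2.imread('pics/w2.png'); cv2.imwrite('pics/w2c.png',cv2.resize(a[150:230,245:345],None,fx=7,fy=7,interpolation=cv2.INTER_CUBIC))
ci=wristci([0.4703,-0.015,0.2322],Ro.from_matrix(np.eye(3)).as_quat())
M=None
q=r.read_state()
# orientation at w1: x down, yaw -98.83
y=np.radians(-98.83); Y=np.array([np.cos(y),np.sin(y),0]);X=np.array([-2e-4,2e-4,-1]);Y-=X*(X@Y);Z=np.cross(X,Y)
ci=wristci([0.4703,-0.015,0.2322],Ro.from_matrix(np.c_[X,Y,Z]).as_quat())
for n,uv,z in [('bore',(361,337),.075),('hub',(359,337),.075),('kw',(348,272),.075),('mark',(343,244),.075),('rim',(285,110),.052)]:
  print(n,onz(ci,crop(uv,(305,70),4.2),z))
"
```

```text
bore [ 0.49575909 -0.14513753  0.075     ]
hub [ 0.49583858 -0.14463763  0.075     ]
kw [ 0.51248629 -0.14252467  0.075     ]
mark [ 0.5195098 -0.1415657  0.075    ]
rim [ 0.55329765 -0.13631213  0.052     ]
```

View pics/w2c.png

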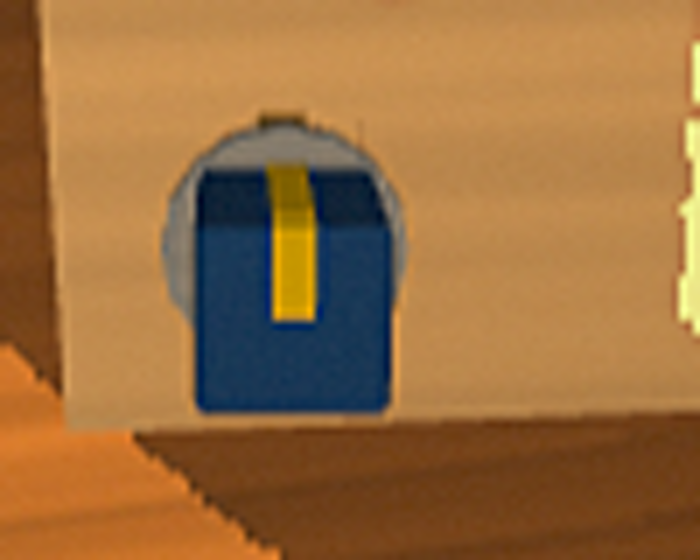

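```bash
python3 -c "
from h import *
s=r.read_state(); ci=wristci(s['ee_pos'],s['eef_rot'])
P=[onz(ci,crop(u,(245,150),7),.116) for u in [(195,225),(392,228),(391,412),(196,412)]]
P=np.array(P);print(P.round(4),P.mean(0))
e=[P[0]-P[3],P[1]-P[2],P[0]-P[1],P[3]-P[2]]
for v in e: print(np.hypot(*v[:2]),np.degrees(np.arctan2(v[1],v[0])))
c=P.mean(0)
go([c[0],c[1],.076],81.5)
"
```

```text
[[0.5991 0.2604 0.116 ]
 [0.5948 0.2335 0.116 ]
 [0.5683 0.2368 0.116 ]
 [0.5722 0.2641 0.116 ]] [0.58358486 0.24868623 0.116     ]
0.027140855527680873 -8.037244560369237
0.02670636174990199 -7.023862135617772
0.027207557781266056 80.93601408733295
0.02767555954426287 81.86159610712984
t 2.25 pos [0.5795 0.2611 0.2324] toolyaw -98.2 x [-5.0e-04  4.6e-03 -1.0e+00] w 0.0869 F [-0.5 -1.   1. ] q [ 0.04  0.44 -0.74  1.39  0.29  1.42 -2.4 ]
slide [15.63  1.24 -0.6 ]
roll 0.3 or -179.7
```

```bash
python3 -m jog '[{"slide":[3,1.2,-0.4],"roll":0.1},{"slide":[6,1.2,-0.4],"roll":0.1},{"slide":[8.5,1.2,-0.4],"roll":0.1},{"slide":[8.5,1.2,-0.4],"roll":0.1}]';  python3 -c "
from h import *
cv2.imwrite('pics/w3.png',r.camera('wrist')[:,:,::-1])
go([.5825,.2492,.076],82)
"
```

```text
time: 2.58
ee_pos: [0.5795, 0.2459, 0.142]
eef_rot: [-0.703, 0.052, 0.708, 0.052]
ft_force: [-2.3, -1.2, -1.2]
width: 0.0869
t 2.63 pos [0.5805 0.2469 0.1452] toolyaw -98.37 x [-0.0047  0.0021 -1.    ] w 0.0868 F [-0.2  0.2  0.8] q [ 0.06  0.49 -0.71  1.51  0.33  1.26 -2.41]
slide [ 6.92 -0.24 -0.2 ]
roll -0.37 or 179.63
```

View pics/w3.png

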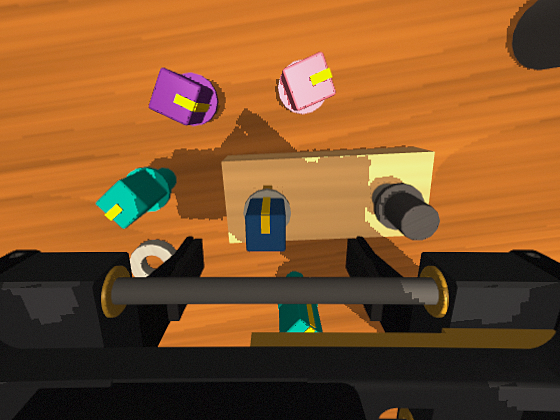

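```bash
python3 -c "
from h import *
a=cv2.imread('pics/w3.png'); cv2.imwrite('pics/w3c.png',cv2.resize(a[180:260,220:310],None,fx=8,fy=7.5 and 8,interpolation=cv2.INTER_CUBIC)[:600])
"
```

```text
(no output)
```

View pics/w3c.png

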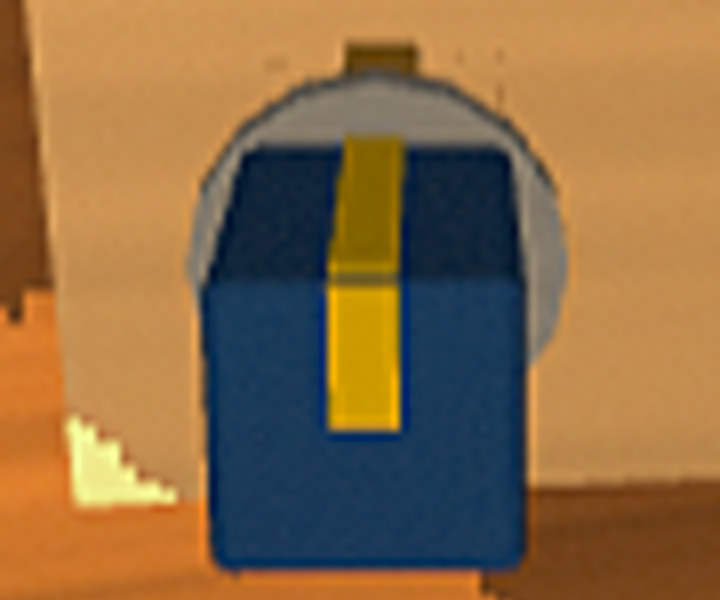

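```bash
python3 -c "
from h import *
s=r.read_state(); ci=wristci(s['ee_pos'],s['eef_rot'])
P=[onz(ci,crop(u,(220,180),8),.116) for u in [(205,278),(524,280),(525,568),(211,570)]]
P=np.array(P);print(P.round(4),P.mean(0))
e=[P[0]-P[3],P[1]-P[2],P[0]-P[1],P[3]-P[2]]
for v in e: print(np.hypot(*v[:2]),np.degrees(np.arctan2(v[1],v[0])))
c=P.mean(0)
go([c[0],c[1],.077],82)
"
```

```text
[[0.5995 0.264  0.116 ]
 [0.5953 0.237  0.116 ]
 [0.5683 0.2406 0.116 ]
 [0.5722 0.2683 0.116 ]] [0.58382663 0.25246893 0.116     ]
0.027563112080934458 -8.953100487942516
0.027186255564508495 -7.597669825880327
0.02734879897287073 81.25108906582942
0.02799585149476837 82.03325361850774
t 2.63 pos [0.5805 0.2469 0.1452] toolyaw -98.37 x [-0.0047  0.0021 -1.    ] w 0.0868 F [-0.2  0.2  0.8] q [ 0.06  0.49 -0.71  1.51  0.33  1.26 -2.41]
slide [ 6.82 -0.59 -0.28]
roll -0.37 or 179.63
```

```bash
python3 -m jog '[{"slide":[2.4,-0.45,-0.2],"roll":0},{"slide":[4.8,-0.45,-0.2],"roll":0},{"slide":[6.8,-0.45,-0.2],"roll":0},{"slide":[6.8,-0.45,-0.2],"roll":0},{"slide":[6.8,-0.45,-0.2],"roll":0}]';  python3 -c "
from h import *
go([.583,.2508,.077],82)
"
```

```text
time: 3.05
ee_pos: [0.5833, 0.251, 0.0787]
eef_rot: [-0.704, 0.051, 0.707, 0.052]
ft_force: [-0.0, -0.2, 0.5]
width: 0.0874
t 3.05 pos [0.5833 0.251  0.0787] toolyaw -98.39 x [-0.0042  0.0023 -1.    ] w 0.0874 F [-0.  -0.2  0.5] q [ 0.04  0.57 -0.69  1.56  0.38  1.16 -2.45]
slide [0.17 0.03 0.03]
roll -0.39 or 179.61
```

```bash
python3 -m jog '[{"slide":[0.1,0,0],"roll":0},{"slide":[0.1,0,0],"roll":0},{"slide":[0.1,0,0],"roll":0},{"slide":[0.1,0,0],"roll":0},{"slide":[0.1,0,0],"roll":0}]' 1 45; python3 -m jog '[{"slide":[0,0,0],"roll":0},{"slide":[0,0,0],"roll":0},{"slide":[0,0,0],"roll":0},{"slide":[0,0,0],"roll":0},{"slide":[0,0,0],"roll":0}]'; python3 -m jog '[{"slide":[0,0,0],"roll":0},{"slide":[0,0,0],"roll":0}]'; python3 -c "
from h import *
cv2.imwrite('pics/w4.png',r.camera('wrist')[:,:,::-1])
go([.583,.2508,.15],82)
"
```

```text
time: 3.47
ee_pos: [0.5835, 0.2511, 0.0783]
eef_rot: [-0.704, 0.051, 0.706, 0.053]
ft_force: [-0.8, 0.3, 0.6]
width: 0.0616
time: 3.88
ee_pos: [0.5836, 0.2511, 0.0783]
eef_rot: [-0.704, 0.051, 0.706, 0.053]
ft_force: [0.1, 0.1, 0.6]
width: 0.0284
time: 4.05
ee_pos: [0.5835, 0.2511, 0.0783]
eef_rot: [-0.704, 0.051, 0.707, 0.053]
ft_force: [-0.6, 1.0, 0.3]
width: 0.0277
t 4.1 pos [0.5835 0.2511 0.0782] toolyaw -98.4 x [-0.0036  0.0024 -1.    ] w 0.0277 F [-0.7 -0.6 -0.1] q [ 0.04  0.57 -0.69  1.56  0.38  1.15 -2.45]
slide [-7.18  0.02  0.08]
roll -0.4 or 179.6
```

View pics/w4.png

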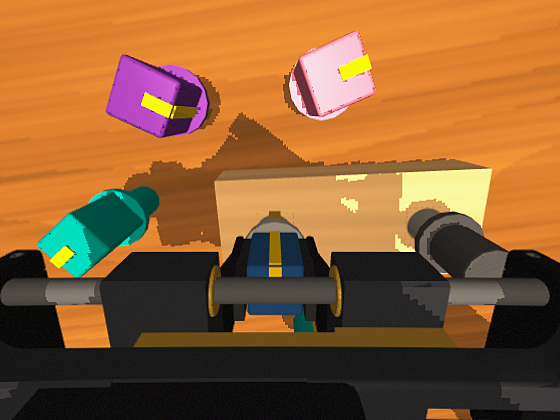

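```bash
python3 -m jog '[{"slide":[-1.5,0,0],"roll":0},{"slide":[-4,0,0],"roll":0},{"slide":[-7,0,0],"roll":0},{"slide":[-10,0,0],"roll":0},{"slide":[-12.5,0,0],"roll":0}]'; python3 -c "
from h import *
cv2.imwrite('pics/w5.png',r.camera('wrist')[:,:,::-1])
go([.495,-.1444,.20],98.3)
"
```

```text
time: 4.52
ee_pos: [0.5838, 0.2509, 0.2049]
eef_rot: [-0.704, 0.051, 0.706, 0.053]
ft_force: [0.8, 0.7, -3.7]
width: 0.0277
t 4.57 pos [0.5855 0.252  0.2101] toolyaw -98.4 x [ 0.0025  0.0051 -1.    ] w 0.0276 F [0.8 1.4 2.2] q [ 0.06  0.46 -0.73  1.42  0.3   1.38 -2.39]
slide [ 0.78 40.54  3.16]
roll -16.7 or 163.3
```

View pics/w5.png

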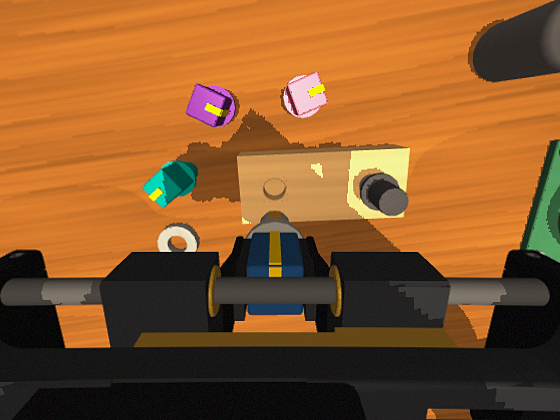

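```bash
python3 -c "
from h import *
a=cv2.imread('pics/w5.png'); cv2.imwrite('pics/w5c.png',cv2.resize(a[170:245,225:325],None,fx=7,fy=7,interpolation=cv2.INTER_CUBIC))
ci=wristci([0.5855,.252,.2101],r.read_state()['eef_rot']); print(onz(ci,(274.3,188),.04))
"
python3 -m jog '[{"slide":[0.1,3.5,0.2],"roll":-3.3},{"slide":[0.2,7.5,0.5],"roll":-6.6},{"slide":[0.2,11.5,0.8],"roll":-10},{"slide":[0.2,15.5,1.2],"roll":-13.4},{"slide":[0.2,19.5,1.5],"roll":-16.7}]'; python3 -c "
from h import *
go([.495,-.1444,.20],98.3)
"
```

```text
[0.58601226 0.25257429 0.04      ]
time: 4.98
ee_pos: [0.541, 0.0595, 0.2063]
eef_rot: [0.706, 0.054, -0.704, 0.051]
ft_force: [0.1, -0.7, -3.2]
width: 0.0275
t 4.98 pos [0.541  0.0595 0.2063] toolyaw -81.52 x [ 0.0015  0.0049 -1.    ] w 0.0275 F [ 0.1 -0.7 -3.2] q [ 0.47  0.24 -0.76  1.67  0.17  1.3  -1.74]
slide [ 0.52 19.49  7.56]
roll 0.18 or -179.82
```

View pics/w5c.png

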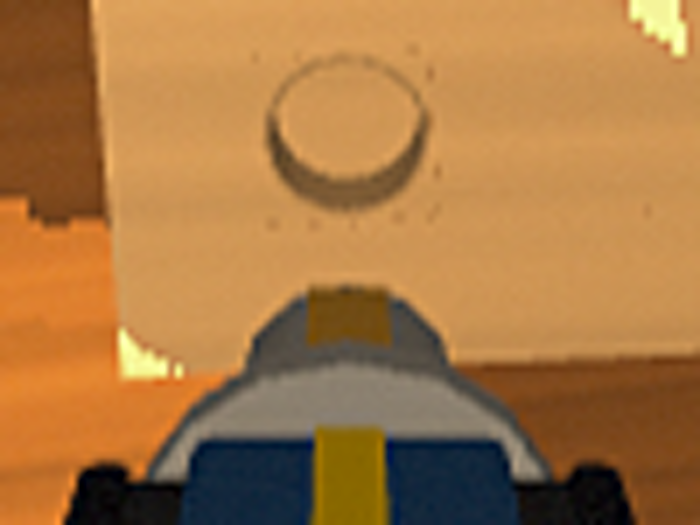

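```bash
python3 -m jog '[{"slide":[0,3.9,1.5],"roll":0},{"slide":[0,7.8,3],"roll":0},{"slide":[0,11.7,4.5],"roll":0},{"slide":[0,15.6,6],"roll":0},{"slide":[0.3,17.5,6.9],"roll":0}]'; python3 -m jog '[{"slide":[0,0,0],"roll":0},{"slide":[0,0,0],"roll":0},{"slide":[0,0,0],"roll":0}]'; python3 -c "
from h import *
go([.495,-.1444,.20],98.3)
cv2.imwrite('pics/w6.png',r.camera('wrist')[:,:,::-1])
cv2.imwrite('pics/top6.png',r.camera('top')[:,:,::-1])
"
```

```text
time: 5.4
ee_pos: [0.4969, -0.1292, 0.2021]
eef_rot: [0.706, 0.052, -0.705, 0.049]
ft_force: [0.4, -0.0, -2.5]
width: 0.0276
time: 5.65
ee_pos: [0.4969, -0.1282, 0.2018]
eef_rot: [0.706, 0.052, -0.705, 0.049]
ft_force: [-0.5, 1.0, -2.6]
width: 0.0276
t 5.65 pos [ 0.4969 -0.1282  0.2018] toolyaw -81.78 x [ 7.0e-04  3.7e-03 -1.0e+00] w 0.0276 F [-0.5  1.  -2.6] q [ 0.75  0.15 -0.64  1.75  0.09  1.27 -1.33]
slide [0.18 1.57 0.42]
roll -0.08 or 179.92
```

View pics/w6.png

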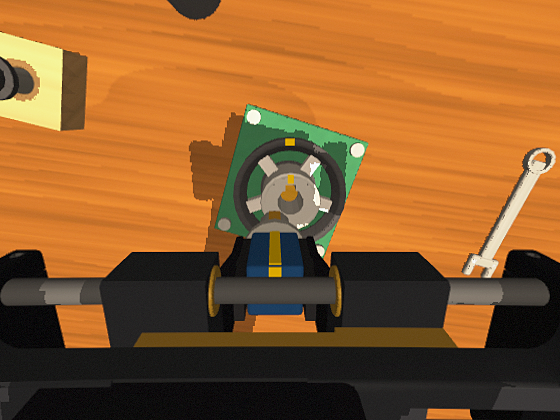

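```bash
python3 -c "
from h import *
a=cv2.imread('pics/w6.png'); cv2.imwrite('pics/w6c.png',cv2.resize(a[130:260,225:355],None,fx=4.6,fy=4.6,interpolation=cv2.INTER_CUBIC))
"
```

```text
(no output)
```

View pics/w6c.png

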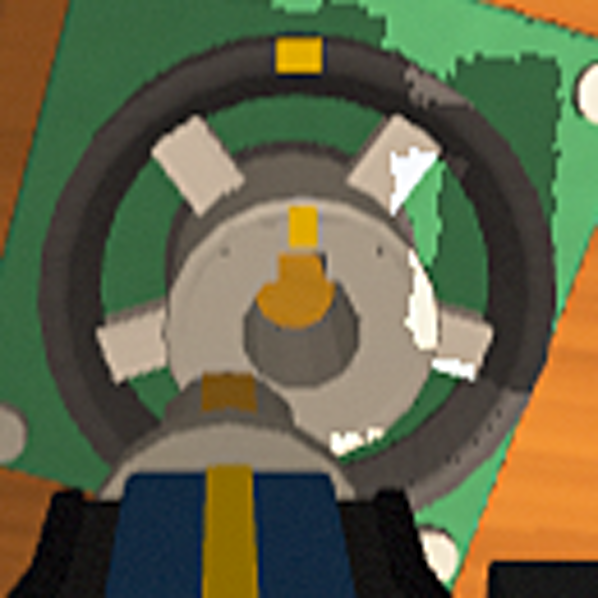

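```bash
python3 -c "
from h import *
s=r.read_state(); ci=wristci([0.4969,-.1282,.2018],s['eef_rot'])
P=[onz(ci,crop(u,(225,130),4.6),z) for u,z in [((301.5,331),.075),((302.5,254),.075),((303,227),.075),((299.5,56),.052)]]
for p in P: print(p.round(4),np.hypot(*(p-P[0])[:2]),np.degrees(np.arctan2((p-P[0])[1],(p-P[0])[0])))
# predicted bore outline check
c=P[0]
for a in range(0,360,45):
  X=c+.0131*np.array([np.cos(np.radians(a)),np.sin(np.radians(a)),0]); u=proj(ci,X); print(a,((u-[225,130]+.5)*4.6-.5).round(0))
go([.495,-.1444,.16],98.3)
"
```

```text
[ 0.4959 -0.145   0.075 ] 0.0 0.0
[ 0.5132 -0.1424  0.075 ] 0.017556152418665347 8.509322497459952
[ 0.5192 -0.1415  0.075 ] 0.02357008571912655 8.431726495635797
[ 0.5533 -0.1363  0.052 ] 0.05803624613687047 8.597514076562879
0 [311. 274.]
45 [267. 285.]
90 [243. 323.]
135 [254. 364.]
180 [292. 386.]
225 [336. 376.]
270 [360. 339.]
315 [350. 297.]
t 5.75 pos [ 0.4973 -0.1272  0.2021] toolyaw -81.65 x [ 0.0011  0.0037 -1.    ] w 0.0277 F [-1.4 -0.1 -2.4] q [ 0.75  0.15 -0.64  1.75  0.09  1.27 -1.33]
slide [4.2  1.68 0.48]
roll 0.05 or -179.95
```

```bash
python3 -m jog '[{"slide":[1.3,0.9,0.25],"roll":0},{"slide":[2.6,1.76,0.5],"roll":0},{"slide":[4.2,1.76,0.5],"roll":0},{"slide":[4.2,1.76,0.5],"roll":0},{"slide":[4.2,1.76,0.5],"roll":0}]'; python3 -m jog '[{"slide":[0,0,0],"roll":0},{"slide":[0,0,0],"roll":0}]';python3 -c "
from h import *
go([.4952,-.145,.135],98.5)
cv2.imwrite('pics/w7.png',r.camera('wrist')[:,:,::-1][130:290,195:355].repeat(3,0).repeat(3,1))
cv2.imwrite('pics/s7.png',cv2.resize(r.camera('scene')[:,:,::-1][90:230,220:360],None,fx=4,fy=4,interpolation=2))
"
```

```text
time: 6.17
ee_pos: [0.495, -0.1437, 0.1598]
eef_rot: [0.705, 0.054, -0.705, 0.051]
ft_force: [0.5, 0.1, -2.4]
width: 0.0276
time: 6.33
ee_pos: [0.4958, -0.1426, 0.1608]
eef_rot: [0.706, 0.055, -0.705, 0.051]
ft_force: [0.2, -0.6, -3.2]
width: 0.0277
t 6.33 pos [ 0.4958 -0.1426  0.1608] toolyaw -81.42 x [ 0.0013  0.0048 -1.    ] w 0.0277 F [ 0.2 -0.6 -3.2] q [ 0.76  0.19 -0.62  1.8   0.11  1.19 -1.32]
slide [2.58 0.24 0.1 ]
roll 0.08 or -179.92
```

View pics/w7.png

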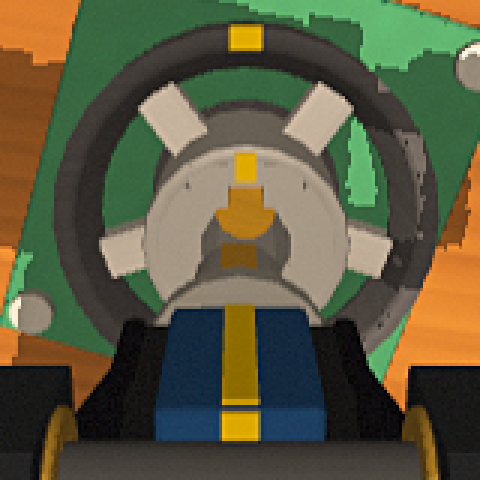

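View pics/s7.png

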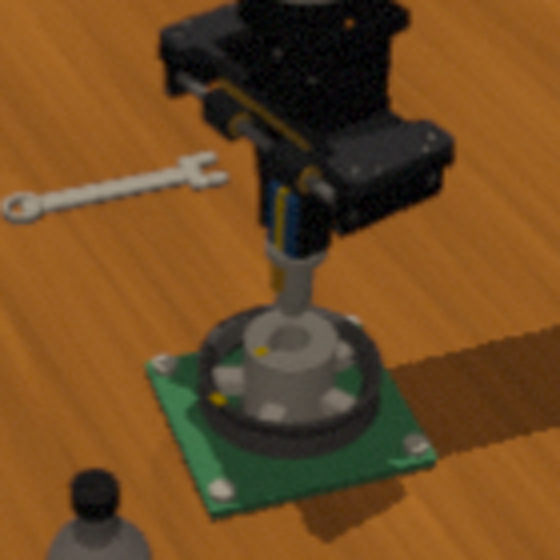

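```bash
python3 -m jog '[{"slide":[0.7,0.3,0.1],"roll":0.1},{"slide":[1.4,0.35,0.1],"roll":0.1},{"slide":[2.0,0.35,0.1],"roll":0.1},{"slide":[2.0,0.35,0.1],"roll":0.1}]';python3 -c "
from h import *
go([.4952,-.145,.12],98.5)
"
```

```text
time: 6.77
ee_pos: [0.4941, -0.1467, 0.1388]
eef_rot: [-0.705, -0.054, 0.705, -0.05]
ft_force: [-1.1, -0.2, -4.0]
width: 0.0278
t 6.77 pos [ 0.4941 -0.1467  0.1388] toolyaw -81.59 x [-0.0011  0.0053 -1.    ] w 0.0278 F [-1.1 -0.2 -4. ] q [ 0.76  0.21 -0.62  1.83  0.13  1.15 -1.32]
slide [ 1.88 -0.14 -0.13]
roll -0.09 or 179.91
```

```bash
python3 -m jog '[{"slide":[0.3,-0.15,-0.12],"roll":0},{"slide":[0.7,-0.15,-0.12],"roll":0},{"slide":[1.1,-0.15,-0.12],"roll":0},{"slide":[1.5,-0.15,-0.12],"roll":0},{"slide":[1.5,-0.15,-0.12],"roll":0}]';python3 -c "
from h import *
go([.4952,-.145,.1],98.5)
"
```

```text
time: 7.18
ee_pos: [0.4946, -0.1449, 0.1229]
eef_rot: [-0.705, -0.054, 0.706, -0.05]
ft_force: [-0.4, -0.1, -2.7]
width: 0.0278
t 7.18 pos [ 0.4946 -0.1449  0.1229] toolyaw -81.59 x [-0.0023  0.0057 -1.    ] w 0.0278 F [-0.4 -0.1 -2.7] q [ 0.75  0.23 -0.62  1.84  0.14  1.12 -1.34]
slide [ 2.29  0.03 -0.06]
roll -0.09 or 179.91
```

```bash
python3 -m jog '[{"slide":[0.3,0,0],"roll":0},{"slide":[0.6,0,0],"roll":0},{"slide":[0.9,0,0],"roll":0},{"slide":[1.1,0,0],"roll":0},{"slide":[1.1,0,0],"roll":0}]';python3 -c "
from h import *
go([.4952,-.145,.1],98.5)
"
```

```text
time: 7.6
ee_pos: [0.4945, -0.1447, 0.1115]
eef_rot: [-0.704, -0.054, 0.706, -0.05]
ft_force: [-0.0, -0.5, -2.5]
width: 0.0282
t 7.6 pos [ 0.4945 -0.1447  0.1115] toolyaw -81.59 x [-0.0024  0.006  -1.    ] w 0.0282 F [-0.  -0.5 -2.5] q [ 0.75  0.25 -0.61  1.85  0.15  1.09 -1.35]
slide [ 1.15  0.04 -0.06]
roll -0.09 or 179.91
```

Free so far, with about 23.7 mm in the bore. I'll creep on towards key contact.

```bash
python3 -m jog '[{"slide":[0.2,0,0],"roll":0},{"slide":[0.4,0,0],"roll":0},{"slide":[0.6,0,0],"roll":0}]';python3 -c "
from h import *
go([.4952,-.145,.087],98.5)
"
```

```text
time: 7.85
ee_pos: [0.4946, -0.1447, 0.1054]
eef_rot: [-0.705, -0.054, 0.706, -0.05]
ft_force: [0.7, -0.6, -3.6]
width: 0.0277
t 7.85 pos [ 0.4946 -0.1447  0.1054] toolyaw -81.59 x [-0.0023  0.0059 -1.    ] w 0.0277 F [ 0.7 -0.6 -3.6] q [ 0.75  0.25 -0.61  1.86  0.16  1.08 -1.35]
slide [ 1.84  0.05 -0.06]
roll -0.09 or 179.91
```

```bash
python3 -m jog '[{"slide":[0.3,0,0],"roll":0},{"slide":[0.6,0,0],"roll":0},{"slide":[0.9,0,0],"roll":0},{"slide":[1.1,0,0],"roll":0}]';python3 -c "
from h import *
go([.4952,-.145,.087],98.5)
"
```

```text
time: 8.18
ee_pos: [0.4948, -0.1447, 0.0944]
eef_rot: [-0.705, -0.054, 0.706, -0.05]
ft_force: [-1.2, 0.4, 4.5]
width: 0.0277
t 8.18 pos [ 0.4948 -0.1447  0.0944] toolyaw -81.59 x [-0.0018  0.0058 -1.    ] w 0.0277 F [-1.2  0.4  4.5] q [ 0.74  0.27 -0.61  1.87  0.17  1.06 -1.36]
slide [ 0.74  0.04 -0.04]
roll -0.09 or 179.91
```

```bash
python3 -m jog '[{"slide":[0.2,0,0],"roll":0},{"slide":[0.4,0,0],"roll":0},{"slide":[0.6,0,0],"roll":0},{"slide":[0.75,0,0],"roll":0}]' 1 60;python3 -c "
from h import *
go([.4952,-.145,.086],98.5)
"
```

```text
time: 8.52
ee_pos: [0.4955, -0.1448, 0.0877]
eef_rot: [-0.705, -0.054, 0.705, -0.05]
ft_force: [-1.3, 0.4, 8.3]
width: 0.0278
t 8.52 pos [ 0.4955 -0.1448  0.0877] toolyaw -81.59 x [-4.0e-04  5.1e-03 -1.0e+00] w 0.0278 F [-1.3  0.4  8.3] q [ 0.74  0.28 -0.61  1.87  0.18  1.04 -1.36]
slide [0.17 0.02 0.03]
roll -0.09 or 179.91
```

```bash
python3 -m jog '[{"slide":[0.15,0,0],"roll":0},{"slide":[0.3,0,0],"roll":0},{"slide":[0.3,0,0],"roll":0}]';python3 -c "
from h import *
go([.4952,-.145,.086],98.5)
"
```

```text
time: 8.77
ee_pos: [0.4968, -0.145, 0.087]
eef_rot: [0.706, 0.053, -0.704, 0.051]
ft_force: [-6.3, 1.5, 22.7]
width: 0.0274
t 8.77 pos [ 0.4968 -0.145   0.087 ] toolyaw -81.59 x [ 0.0019  0.0035 -1.    ] w 0.0274 F [-6.3  1.5 22.7] q [ 0.74  0.28 -0.61  1.87  0.18  1.04 -1.37]
slide [ 0.1  -0.03  0.16]
roll -0.09 or 179.91
```

```bash
python3 -m jog '[{"slide":[0.2,0,0.1],"roll":0},{"slide":[0.2,0,0.1],"roll":0},{"slide":[0.2,0,0.1],"roll":0},{"slide":[0.2,0,0.1],"roll":0}]';python3 -c "
from h import *
go([.4952,-.145,.086],98.5)
cv2.imwrite('pics/w8.png',r.camera('wrist')[:,:,::-1][130:290,195:355].repeat(3,0).repeat(3,1))
cv2.imwrite('pics/s8.png',cv2.resize(r.camera('scene')[:,:,::-1][120:230,220:360],None,fx=5,fy=5,interpolation=2))
go([.4952,-.145,.086],98.5)
"
```

```text
time: 9.1
ee_pos: [0.4968, -0.1451, 0.0871]
eef_rot: [0.707, 0.053, -0.704, 0.051]
ft_force: [-6.7, 2.8, 18.9]
width: 0.0274
t 9.1 pos [ 0.4968 -0.1451  0.0871] toolyaw -81.57 x [ 0.0036  0.0024 -1.    ] w 0.0274 F [-6.7  2.8 18.9] q [ 0.74  0.28 -0.61  1.88  0.18  1.04 -1.37]
slide [ 0.1  -0.03  0.16]
roll -0.07 or 179.93
t 9.2 pos [ 0.4968 -0.1451  0.087 ] toolyaw -81.57 x [ 0.0036  0.0025 -1.    ] w 0.0276 F [-6.1  1.7 20.1] q [ 0.74  0.28 -0.61  1.88  0.18  1.04 -1.37]
slide [ 0.1  -0.03  0.16]
roll -0.07 or 179.93
```

View pics/w8.png

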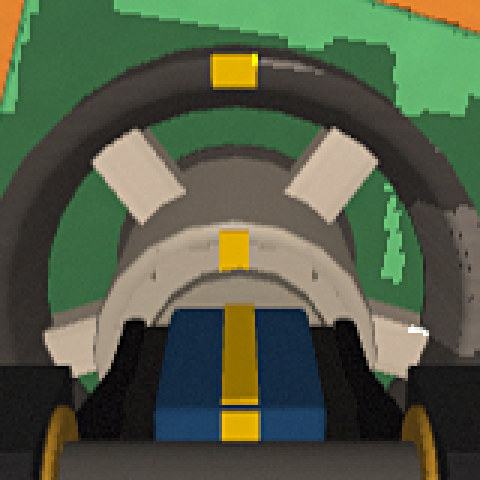

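View pics/s8.png

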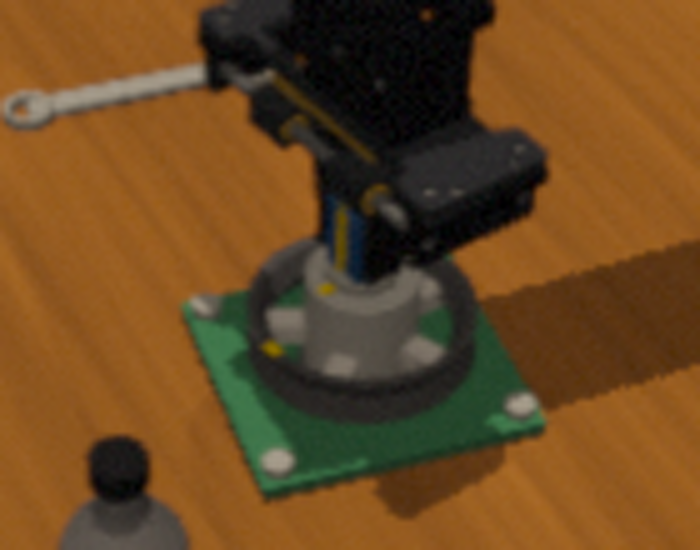

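```bash
python3 -c "
from h import *
r.close_job(); go([.4952,-.145,.086],98.5)"
```

```text
the job is handed in; nothing more can be done
the job is handed in; nothing more can be done
```

I took the blue-headed keyed shaft out of the rack, pushed it into the pulley hub and handed the job in at about 9.2 s. The gripper was still holding it pressed home with the grip set to 60 N.

- **Keyway:** No turning search was needed. The marks put the keyway at about 8.5°, so I turned the shaft to that angle before lowering it. It passed the 24 mm depth where the key would have stopped, with no rise in force.
- **Spring:** It took up the load where expected, about 7 to 8 N at first, rising to about 11 N just before the flange met the hub.
- **Fully home:** The tool stopped at 0.087 m, the height I had worked out for the flange on the hub face. It stayed there under about 20 N upward, which with the shaft's weight is about 10 N more than the spring alone. The wrist and scene pictures show the flange on the hub face with no visible gap.

**Less certain:**
- **Sideways load:** At full push the tool carried about 6 N sideways and had shifted about 1.3 mm in x. One small correction did not remove it. The tool tilt was about 0.004 rad; I did not measure the shaft's own tilt.
- **Bystanders:** I saw no contact with the plain shaft, bottle, wrench or bearing, but I did not measure their positions again at the end.

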